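Level a hand-rest bridge over a mosaic panel with spacer plates

TASK

Lay the dark wooden hand-rest bridge across the mosaic stand so that it is level, one end resting on the round foot and the other on spacer plates. Pick the plate or plates whose total thickness comes closest to the height of the foot above the black pad, lay them flat and square on the pad, one on top of the other, and then centre the bridge over the stand, in line with it. Leave the foot at its set height, keep unused plates clear of the pad, and do not disturb the glue bottle, the jar or the brush.

Things in the scene. Friction and masses are not known exactly. Their poses are not given: they have to be found in the camera images.
- rig: mosaic stand fixed to the bench: plywood base 100 x 290 x 15 mm, long along its own y, with a low mosaic panel (100 mm square, top under 21 mm) in the middle, the black pad at its +y end and the round foot at its -y end. Origin at the centre of its underside, on the bench; z up
- pad_top (a point): centre of the top of the black steel pad, 100 mm from the stand's centre along its +y, 21 mm above the bench. The pad is 90 mm along the stand's x and 60 mm along its y: a plate lies square on it with its 80 mm length along the stand's x
- foot_top (a point): centre of the flat top (36 mm across) of the round steel foot, 100 mm from the stand's centre along its -y
- foot (a joint): height of the foot's top above the top of the pad, in m: the target height for the plates, set anywhere from 0.020 to 0.052. The foot is locked by strong friction (80 N) and must not be moved
- thin_center (a point): thinnest aluminium spacer plate, 80 x 50 mm and 8 mm thick, lying flat on the bench. This point is its centre, half-way up; x along its 80 mm length, y along its 50 mm width, z up. About 86 g
- middle_center (a point): middle aluminium spacer plate, 80 x 50 mm and 16 mm thick, lying flat on the bench. This point is its centre, half-way up; x along its 80 mm length, y along its 50 mm width, z up. About 173 g
- thick_center (a point): thickest aluminium spacer plate, 80 x 50 mm and 32 mm thick, lying flat on the bench. This point is its centre, half-way up; x along its 80 mm length, y along its 50 mm width, z up. About 346 g
- bridge_center (a point): hand-rest bridge: plain dark wooden board, 240 x 50 mm and 16 mm thick, lying flat on the bench. This point is its centre, half-way up; x along its 240 mm length, y along its 50 mm width, z up. About 140 g
- glue: white glue bottle, 56 mm across, 120 mm tall, standing; a bystander. Origin at the centre of its underside
- jar: glass jar with steel lid, 70 mm across, 80 mm tall, standing; a bystander. Origin at the centre of its underside
- brush: brush 170 mm long lying on the bench along its own x; a bystander. Origin under its middle
There are look-alikes about, which are no part of the job. What is shaped like the part that bears thin_center but blue is not meant.

How it is judged:
By the outcome, as a careful person would: the job done as asked, in the order asked, and still so for the second after the job is handed in, with the robot touching nothing.
It also fails if it takes over 67 s, if anything falls off the work surface, if the arm or the gripper's body presses on something with over 40 N, if the wrist force passes 120 N, or if a joint passes its speed limit or range.

ROBOT

A 6-joint arm with a two-finger parallel gripper is mounted at the origin on the work surface. World frame = base frame: x ahead of the robot, y to its left, z up, the work surface at z = 0. Lengths are in m, angles in rad, forces in N, time in s.
With the tool pointing down it reaches from about 0.3 to 0.875 m from the base axis. Payload 4.2 kg.
Tool frame: the origin (TCP) lies between the finger pads; the fingertips stand 22 mm ahead of it and the grasp point (between the pads) lies 3 mm ahead of it (r.finger_overhang is the distance from the TCP to the fingertips, in m); z points along the fingers, y is the direction in which the jaws open and shut (so a half turn about z gives the same grasp; the last joint's range is limited). The gripper opens to 85 mm and grips with 20 to 120 N. Pads are 22 mm wide; open, the fingers measure 114 mm over their backs; the gripper's body (76 mm by 85 mm) begins 54 mm behind the grasp point. The pads swing forward as they close: fully open they stand 13 mm farther back than shut.
Start: joints at [-1.188, 0.32, 1.565, -0, 1.257, -0.02], TCP at [0.225, -0.529, 0.215] pointing down, gripper open.
Joint ranges: [-3.11, 3.11], [-0.84, 2.01], [0.21, 2.61], [-1.34, 4.49], [0.05, 2.63], [-2.56, 2.56]. Speed limits (rad/s): [2.57, 2.57, 3.14, 3.14, 3.14, 3.14].

INTERFACE

Orientations are given as [roll, pitch, yaw] about the fixed x, y, z axes, in that order (R = Rz(yaw) Ry(pitch) Rx(roll)).
In Python, from workcell import r, imaging, ticket gives the robot as it stands.
- The arm moves only by the shell command python3 -m crank 'ROWS' [FORCE]. ROWS is JSON, a list of rows, each an object with "turn": the turn, a rotation vector about the tool's x, y, z in degrees, a list of three; "translation": the shift along the tool's x, y, z in m, a list of three; "fingers": the finger opening in m, from 0 to 0.0854. A call has 1 to 12 rows; each row is the pose to reach, as a shift and turn from the pose commanded when the call began, along the tool's axes at that moment; what a row does not reach only later rows make up. A row lasts 1/12 s, in which the tool goes at most 41.7 mm and 7.16 degrees, less where a joint would pass 70% of its speed; a pose out of reach is approached as far as the arm can. A call with a gripper value outside its range is refused whole. The fingers move at their own pace and stop on an object; FORCE is the grip in N (left out, the last holds). Time passes only in rows, so rows that repeat a pose let the fingers close. It gives the time, the measured TCP pose, the force and the opening at its end, in the units of the state.
- r.state(): the state, without advancing time (a new reading comes with each control period).
- imaging.read_camera(name): name is "scene" or "top" or "wrist"; returns a dict with "frame" (384x512x3 uint8, blue, green, red), "fx", "fy", "cx", "cy" (pixels), "view" (4x4, takes a point from world to camera coordinates); the wrist camera has in their place "T_tool_cam" (4x4, takes a point from camera to tool coordinates, whose origin is the TCP and whose axes are the flange's). Camera axes: x right, y up, looking along -z (the intrinsics and any distortion apply to the point x, -y, -z); pixel columns grow to the right and rows downward; lengths in m; the calibration is good to about 2 mm. A picture is of the moment at which its call begins: read the wrist's pose just before it. There is no depth.
- ticket.close_job(): hands the job in, once; it reports no verdict.
The state is a dict: "time_s": time; "q": joint angles; "joint_velocities": joint speeds; "tau": joint torques, N m; "ee_pos": TCP position; "tool_rot": TCP orientation; "contact_force": force on the tool from outside, world axes, zero at the start; "ft_torque": the same for the moment, N m; "gripper_width": finger opening in m.
Only numpy, scipy, OpenCV 4.12 (cv2) and the standard library are available. Lean on these libraries where they do the work, as an engineer would, in place of code of your own. Each camera call takes 0.05 s, during which the arm holds its last target. There are 200 camera calls.

## Working session

There is one attempt and no reset: what is moved stays moved. The work goes in short steps, Python scripts to look and compute and a shell command to move; the robot and the scene stay as the last step left them, time stands still between calls to the robot, and variables do not carry over. Pictures are saved under pics/ and viewed, about 8 in all and at most 12, crops included, and the job is handed in when it is done.

```bash
ls; mkdir -p pics; python3 - <<'E'
from workcell import r, imaging, ticket
import cv2,numpy as np
print(r.state())
for n in ("scene","top"):
    c=imaging.read_camera(n); cv2.imwrite(f"pics/{n}0.png",c["frame"]); print(n,{k:(np.round(v,4).tolist() if k!="frame" else 0) for k,v in c.items()})
a=cv2.imread("pics/scene0.png");b=cv2.imread("pics/top0.png")
cv2.imwrite("pics/top0b.png",cv2.resize(b,(800,600),interpolation=cv2.INTER_CUBIC))
cv2.imwrite("pics/scene0b.png",cv2.resize(a,(800,600),interpolation=cv2.INTER_CUBIC))
E
```

```text
pics
{'time_s': 0.0, 'q': array([-1.18800950e+00,  3.20287517e-01,  1.56567728e+00, -1.32866290e-05,
        1.25741344e+00, -1.99835886e-02]), 'joint_velocities': array([ 1.38349446e-03, -1.17983777e-03, -1.40981579e-03, -1.43707841e-03,
        5.70369621e-05, -1.75058869e-03]), 'tau': array([-2.22363247e-03, -4.15529037e+01, -2.34164178e+01, -2.16056719e-04,
        8.09187361e-03, -6.86967539e-06]), 'ee_pos': array([ 0.22519639, -0.52851093,  0.21428549]), 'tool_rot': array([-3.13980718e+00, -2.30501358e-05,  4.02774502e-01]), 'contact_force': array([ 0.49471128, -0.66212527,  0.52981655]), 'ft_torque': array([ 0.04104577,  0.04119582, -0.02947293]), 'gripper_width': 0.08539893901247629}
scene {'frame': 0, 'fx': 346.4488, 'fy': 346.4488, 'cx': 249.4953, 'cy': 194.4928, 'view': [[-0.4949, 0.8686, -0.0247, 0.259], [-0.4763, -0.2474, 0.8438, 0.191], [0.7268, 0.4293, 0.5361, -1.3565], [0.0, 0.0, 0.0, 1.0]]}
top {'frame': 0, 'fx': 348.47, 'fy': 348.47, 'cx': 258.9314, 'cy': 191.7883, 'view': [[0.0246, -0.999, 0.0372, -0.0244], [0.9977, 0.0269, 0.0618, -0.5231], [-0.0627, 0.0356, 0.9974, -0.928], [0.0, 0.0, 0.0, 1.0]]}
```

View pics/top0b.png

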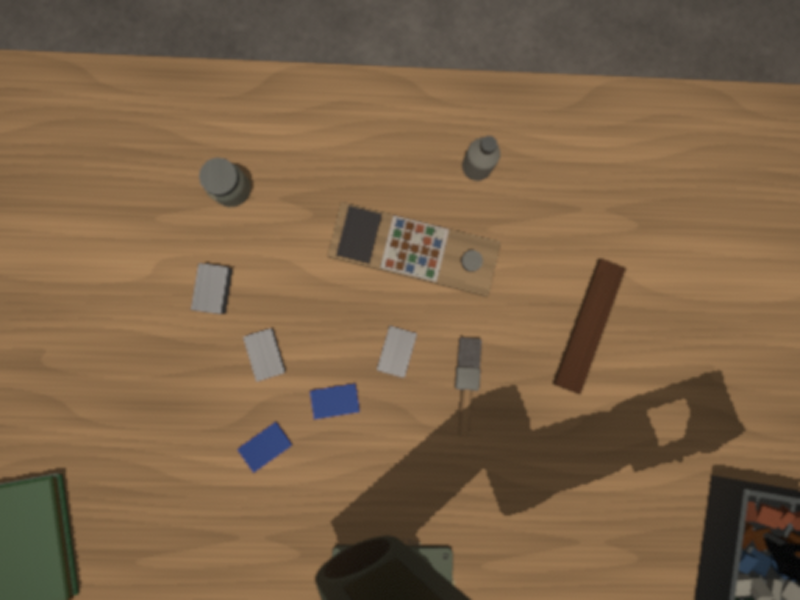

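View pics/scene0b.png

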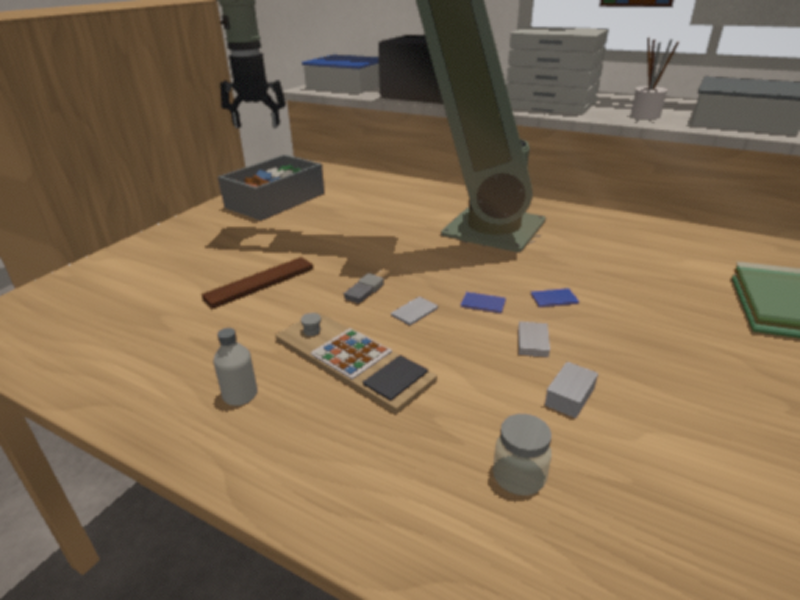

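The top view (800x600 scale) shows the three grey plates: thin (397,351), middle (265,353) and thick (211,288), with the side faces in the scene view confirming the order. The blue look-alikes are at (335,400) and (265,446). The bridge is at (590,326), the pad at (359,234), the foot at (472,260), the glue at (482,157), the jar at (225,180) and the brush at (468,362).

```bash
cat > h.py <<'E'
import cv2, numpy as np
from workcell import r, imaging
from scipy.spatial.transform import Rotation as R
def cam(name):
    if name=="wrist":
        s=r.state(); c=imaging.read_camera(name)
        T=np.eye(4);T[:3,:3]=R.from_euler('xyz',s["tool_rot"]).as_matrix();T[:3,3]=s["ee_pos"]
        c["W"]=T@np.array(c["T_tool_cam"])
    else:
        c=imaging.read_camera(name); c["W"]=np.linalg.inv(np.array(c["view"]))
    return c
def ray(c,p):
    d=np.array([(p[0]-c["cx"])/c["fx"],-(p[1]-c["cy"])/c["fy"],-1.])
    d=c["W"][:3,:3]@d
    return c["W"][:3,3],d/np.linalg.norm(d)
def hit(c,p,z):
    o,d=ray(c,p); return o+d*(z-o[2])/d[2]
def proj(c,P):
    q=np.linalg.inv(c["W"])@np.append(P,1); return np.array([c["cx"]-c["fx"]*q[0]/q[2], c["cy"]+c["fy"]*q[1]/q[2]])
def tri(c1,p1,c2,p2):
    o1,d1=ray(c1,p1);o2,d2=ray(c2,p2)
    t=np.linalg.lstsq(np.c_[d1,-d2],o2-o1,rcond=None)[0]
    a=o1+d1*t[0];b=o2+d2*t[1]; return (a+b)/2,np.linalg.norm(a-b)
def blobs(m,amin=30,amax=1e9):
    cs,_=cv2.findContours(m.astype(np.uint8),cv2.RETR_EXTERNAL,cv2.CHAIN_APPROX_NONE)
    return [c for c in cs if amin<cv2.contourArea(c)<amax]
def rect(c,cnt,z):
    """min-area rect of contour cast to plane z: centre, (long,short) mm, angle of long axis deg"""
    P=np.array([hit(c,p[0],z)[:2] for p in cnt]).astype(np.float32)*1000
    (cx,cy),(w,h),a=cv2.minAreaRect(P)
    if w<h: w,h,a=h,w,a+90
    return np.round([cx,cy,w,h,(a+90)%180-90],1)
E
python3 - <<'E'
from h import *
c=cam("top"); f=c["frame"]; hsv=cv2.cvtColor(f,cv2.COLOR_BGR2HSV)
for nm,m,z in [("grey",(hsv[...,1]<50)&(hsv[...,2]>110),.008),("black",(hsv[...,2]<70)&(hsv[...,1]<80),.021),("bridge",(hsv[...,2]<95)&(hsv[...,1]>140)&((hsv[...,0]<12)|(hsv[...,0]>170)),.016),("grey2",(hsv[...,1]<70)&(hsv[...,2]>70)&(hsv[...,2]<=140),.05)]:
    print(nm)
    for b in blobs(m,60,5000):
        (x,y),_,_=cv2.minAreaRect(b); print(round(x*800/512),round(y*600/384),cv2.contourArea(b),rect(c,b,z))
s=imaging.read_camera("scene")["frame"]
tp=cv2.resize(f[110:190,200:330],None,fx=6,fy=6,interpolation=cv2.INTER_CUBIC)
sc=cv2.resize(s[190:270,165:295],None,fx=6,fy=6,interpolation=cv2.INTER_CUBIC)
E
```

```text
grey
791 591 66.0 [  34.  -696.7   25.1   23.9   88.9]
743 587 67.5 [  41.3 -610.5   25.4   23.7  -89.6]
468 379 121.0 [ 388.8 -125.1   35.7   29.7  -88.8]
263 354 504.0 [423.9 230.2  79.6  49.4  18.9]
396 351 472.5 [434.2   1.3  78.8  48.6 -14.7]
209 288 499.0 [536.2 328.2  80.7  48.8  -6.8]
472 260 80.5 [ 598.  -129.1   29.3   27.7   46.3]
424 251 196.0 [611.7 -44.2  93.3  61.3 -12.8]
393 243 84.5 [624.4  11.6  93.7  22.6 -13. ]
482 160 72.5 [ 778.5 -142.9   37.2   22.6   73.4]
black
389 568 704.0 [ 72.9   2.9 229.8  99.2 -89.6]
753 544 2904.0 [ 117.4 -620.5  207.3  175.3   -8.3]
359 234 573.5 [635.8  72.1  84.9  54.6 -12.5]
241 192 61.0 [703.  276.4  54.6  21.5 -27.5]
bridge
768 514 83.0 [ 168.5 -651.5   74.4   28.4   83.9]
589 325 1027.5 [ 487.9 -335.8  230.7   43.8  -19.7]
grey2
766 588 408.5 [  57.8 -621.1  112.    32.7  -89.6]
435 565 220.0 [ 90.5 -70.1  52.4  48.5   1.1]
31 540 2559.0 [122.  574.6 183.3  96.3   4. ]
468 363 417.0 [ 418.  -117.8   84.9   37.8   -1.5]
209 288 536.0 [532.8 313.6  79.4  49.8  -7.3]
472 260 119.0 [ 591.4 -121.7   34.6   31.8    1. ]
418 265 165.0 [581.2 -31.1  57.8  44.   82.2]
399 233 84.5 [634.4   3.   54.9  22.4 -12.4]
221 178 503.0 [717.1 303.   76.4  64.8  47.9]
481 157 407.5 [ 769.4 -134.9   78.4   51.4  -25. ]
```

```bash
python3 - <<'E'
from h import *
print(r.finger_overhang)
t=cam("top"); s=cam("scene"); w=cam("wrist")
print(np.round(w["T_tool_cam"],3).tolist(), w["fx"],w["cx"],w["cy"], t["W"][:3,3],s["W"][:3,3])
f=s["frame"]; hsv=cv2.cvtColor(f,cv2.COLOR_BGR2HSV)
yaw=np.radians(-12.5); pad=np.array([.6358,.0721]); u=np.array([-np.sin(yaw),np.cos(yaw)]); ft=pad-.2*u
print("foot",ft)
for h in (.02,.024,.028,.032,.036,.04,.044,.048,.052):
    print(h,proj(t,[*ft,.021+h]).round(1),proj(s,[*ft,.021+h]).round(1))
print("padproj",proj(s,[*pad,.021]).round(1))
m=np.hstack([cv2.resize(f[190:270,170:290],(600,400),interpolation=cv2.INTER_CUBIC)[:, :],])
cv2.imwrite("pics/sfoot.png",np.hstack([cv2.resize(f[195:225,180:220],(400,300),interpolation=cv2.INTER_CUBIC),cv2.resize(t["frame"][150:180,285:325],(400,300),interpolation=cv2.INTER_CUBIC)]))
for b in blobs((hsv[...,2]<70)&(hsv[...,1]<110),100,3000): print(cv2.boundingRect(b), np.mean(b.reshape(-1,2),0), rect(s,b,.021))
E
```

```text
0.022
[[0.001, 0.962, 0.273, 0.069], [1.0, -0.001, -0.0, 0.0], [-0.0, 0.273, -0.962, -0.159], [0.0, 0.0, 0.0, 1.0]] 292.3012454802787 258.0317402290628 187.2825805384814 [0.46431593 0.0227142  0.95882451] [1.20504257 0.40470492 0.57241362]
foot [ 0.59251208 -0.1231592 ]
0.02 [302.  166.5] [198.  203.9]
0.024 [302.2 166.3] [197.8 202.7]
0.028 [302.5 166.1] [197.7 201.5]
0.032 [302.7 165.9] [197.5 200.3]
0.036 [303.  165.7] [197.4 199.1]
0.04 [303.2 165.5] [197.2 197.9]
0.044 [303.5 165.3] [197.1 196.6]
0.048 [303.7 165.1] [196.9 195.4]
0.052 [304.  164.9] [196.7 194.2]
padproj [252.1 240. ]
(233, 235, 40, 21) [252.42105263 246.30526316] [639.7  75.7  86.9  56.  -12.1]
(140, 106, 67, 34) [173.67878788 122.82424242] [  77.6 -622.4  356.1  312.8   48.2]
(145, 100, 55, 16) [171.97321429 106.92857143] [ -58.3 -765.9  241.5  147.6   -9.4]
(141, 0, 41, 82) [157.72183099  42.40140845] [-3997.1 -4471.2  9691.2   553.6    44.5]
```

View pics/sfoot.png

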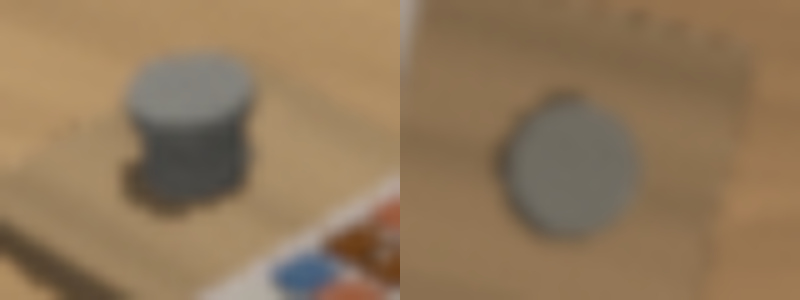

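The foot looks like a low cap, crop (190,90) in the scene view and (572,168) in the top view, which suggests about 20–28 mm. I'll confirm with wrist views on the way to the plates.

```bash
python3 -m crank '[{"translation":[0.374,-0.176,0],"turn":[0,0,0],"fingers":0.0854},{"translation":[0.374,-0.176,0],"turn":[0,0,0],"fingers":0.0854},{"translation":[0.374,-0.176,0],"turn":[0,0,0],"fingers":0.0854},{"translation":[0.374,-0.176,0],"turn":[0,0,0],"fingers":0.0854},{"translation":[0.374,-0.176,0],"turn":[0,0,0],"fingers":0.0854},{"translation":[0.374,-0.176,0],"turn":[0,0,0],"fingers":0.0854},{"translation":[0.374,-0.176,0],"turn":[0,0,0],"fingers":0.0854},{"translation":[0.374,-0.176,0],"turn":[0,0,0],"fingers":0.0854},{"translation":[0.374,-0.176,0],"turn":[0,0,0],"fingers":0.0854},{"translation":[0.374,-0.176,0],"turn":[0,0,0],"fingers":0.0854},{"translation":[0.374,-0.176,0],"turn":[0,0,0],"fingers":0.0854},{"translation":[0.374,-0.176,0],"turn":[0,0,0],"fingers":0.0854}]'
python3 - <<'E'
from h import *
import pickle
w=cam("wrist"); pickle.dump({k:w[k] for k in("frame","fx","fy","cx","cy","W")},open("A.pkl","wb")); cv2.imwrite("pics/wA.png",w["frame"]); print(r.state()["ee_pos"],r.state()["tool_rot"],r.state()["time_s"])
E
```

```text
time_s: 1.35
ee_pos: [0.5014, -0.219, 0.2149]
tool_rot: [3.142, 0.0, 0.407]
contact_force: [0.5, -0.6, 0.8]
gripper_width: 0.0849
[ 0.5005205  -0.22006354  0.21492954] [3.14150291e+00 8.64951327e-04 4.04676447e-01] 1.4
```

```bash
python3 -m crank '[{"translation":[0.054,-0.303,0],"turn":[0,0,37.8],"fingers":0.0854},{"translation":[0.054,-0.303,0],"turn":[0,0,37.8],"fingers":0.0854},{"translation":[0.054,-0.303,0],"turn":[0,0,37.8],"fingers":0.0854},{"translation":[0.054,-0.303,0],"turn":[0,0,37.8],"fingers":0.0854},{"translation":[0.054,-0.303,0],"turn":[0,0,37.8],"fingers":0.0854},{"translation":[0.054,-0.303,0],"turn":[0,0,37.8],"fingers":0.0854},{"translation":[0.054,-0.303,0],"turn":[0,0,37.8],"fingers":0.0854},{"translation":[0.054,-0.303,0],"turn":[0,0,37.8],"fingers":0.0854},{"translation":[0.054,-0.303,0],"turn":[0,0,37.8],"fingers":0.0854},{"translation":[0.054,-0.303,0],"turn":[0,0,37.8],"fingers":0.0854}]'
python3 - <<'E'
from h import *
import pickle
w=cam("wrist"); pickle.dump({k:w[k] for k in("frame","fx","fy","cx","cy","W")},open("B.pkl","wb")); print(r.state()["ee_pos"],r.state()["tool_rot"],r.state()["time_s"])
a=pickle.load(open("A.pkl","rb"))
cv2.imwrite("pics/wAB.png",np.hstack([cv2.resize(a["frame"],(400,300),interpolation=cv2.INTER_AREA),cv2.resize(w["frame"],(400,300),interpolation=cv2.INTER_AREA)]))
for c in (a,w):
    hsv=cv2.cvtColor(c["frame"],cv2.COLOR_BGR2HSV)
    print("dark")
    for b in blobs((hsv[...,2]<70)&(hsv[...,1]<90),300): print(np.round(cv2.minAreaRect(b)[0]),cv2.contourArea(b),rect(c,b,.021))
    print("grey")
    for b in blobs((hsv[...,1]<60)&(hsv[...,2]>80),150): print(np.round(cv2.minAreaRect(b)[0]),cv2.contourArea(b),rect(c,b,.045),rect(c,b,.008))
    print(proj(c,[.5925,-.1231,.045]),proj(c,[.5925,-.1231,.061]))
E
```

```text
time_s: 2.23
ee_pos: [0.4309, 0.0792, 0.2153]
tool_rot: [3.141, -0.001, -0.255]
contact_force: [1.2, -0.3, 0.5]
gripper_width: 0.0851
[0.43128377 0.07839204 0.21522457] [ 3.14079454e+00 -6.35346940e-04 -2.57229958e-01] 2.2833
dark
[256. 309.] 37176.0 [ 297.3 -303.4  790.9  249.7  -66.6]
[166. 190.] 713.5 [ 423.3 -126.6   83.4   39.    -2.7]
grey
[ 75. 371.] 382.5 [126.5 -98.9  41.7  28.9  -9. ] [ 77.  -88.5  46.4  32.2  -9. ]
[ 75. 140.] 2647.0 [447.9 -19.3  73.5  46.4 -14.5] [ 4.347e+02  2.000e-01  8.170e+01  5.170e+01 -1.450e+01]
[207.  51.] 960.5 [ 592.6 -122.7   35.1   34.1  -66.6] [ 595.7 -114.9   39.1   37.9  -66.6]
[128.  32.] 3225.0 [578.7 -46.  116.6  57.8 -66.6] [580.3 -29.6 129.7  64.3 -66.6]
[207.38207113  51.53835773] [204.66160486  48.70112938]
dark
[256. 309.] 41210.0 [218.3 138.3 791.1 249.7  75.4]
grey
[148. 196.] 2488.0 [430.  213.3  73.8  51.1  19.1] [422.4 230.4  82.1  56.8  19.1]
[317. 143.] 2482.5 [440.7   8.2  70.5  45.4 -14.7] [434.3   2.2  78.5  50.5 -14.7]
[ 32. 132.] 2955.5 [531.4 311.   76.9  48.6  -6.5] [535.2 339.1  85.6  54.1  -6.5]
[423. 131.] 2318.0 [ 422.9 -108.4   82.6   38.3   -2.7] [ 414.4 -127.5   91.9   42.6   -2.7]
[310.  12.] 1998.5 [571.1 -10.5  92.6  21.3  75.4] [579.4 -18.6 103.   23.7  75.4]
[420.23043823 -45.68391581] [429.70315203 -54.46212521]
```

View pics/wAB.png

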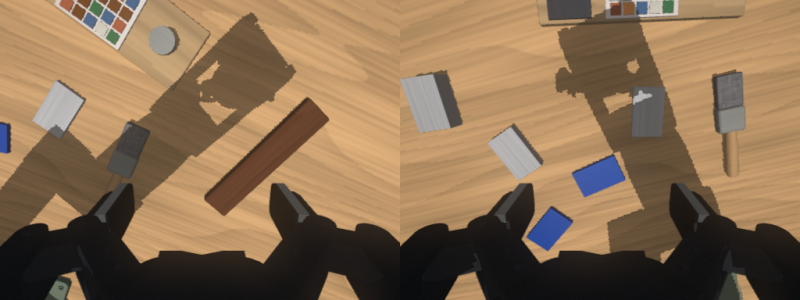

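The wrist view puts the foot centre at (592.6,-122.7) for z=45 mm, and against the top view this gives a top at z≈44 mm, so h≈23–24 mm. Middle + thin (24 mm) is the likely choice; I'll check again with parallax while carrying the middle plate. The two blue plates show clearly at (598,175) and (550,228) in the right half, away from the grey middle plate at (515,152).

```bash
python3 -m crank '[{"translation":[-0.045,-0.143,0.095],"turn":[0,0,-33.8],"fingers":0.0854},{"translation":[-0.045,-0.143,0.095],"turn":[0,0,-33.8],"fingers":0.0854},{"translation":[-0.045,-0.143,0.095],"turn":[0,0,-33.8],"fingers":0.0854},{"translation":[-0.045,-0.143,0.095],"turn":[0,0,-33.8],"fingers":0.0854},{"translation":[-0.045,-0.143,0.095],"turn":[0,0,-33.8],"fingers":0.0854},{"translation":[-0.045,-0.143,0.095],"turn":[0,0,-33.8],"fingers":0.0854},{"translation":[-0.045,-0.143,0.095],"turn":[0,0,-33.8],"fingers":0.0854},{"translation":[-0.045,-0.143,0.095],"turn":[0,0,-33.8],"fingers":0.0854}]'
cat > look.py <<'E'
from h import *
import sys
w=cam("wrist"); s=r.state(); z=float(sys.argv[1]); cv2.imwrite(f"pics/{sys.argv[2]}.png",w["frame"])
print(s["ee_pos"].round(4),np.degrees(s["tool_rot"]).round(2),s["time_s"])
hsv=cv2.cvtColor(w["frame"],cv2.COLOR_BGR2HSV)
for nm,m in (("grey",(hsv[...,1]<60)&(hsv[...,2]>75)),("bright",(hsv[...,1]<50)&(hsv[...,2]>120)),("dark",(hsv[...,2]<70)&(hsv[...,1]<90)),("red",(hsv[...,1]>120)&(hsv[...,2]<130)&((hsv[...,0]<11)|(hsv[...,0]>170)))):
    for b in blobs(m,400,30000): print(nm,np.round(cv2.minAreaRect(b)[0]),cv2.contourArea(b),rect(w,b,z))
E
python3 look.py .016 c1
```

```text
time_s: 2.95
ee_pos: [0.4253, 0.2275, 0.1207]
tool_rot: [3.141, -0.001, 0.329]
contact_force: [-0.8, -0.6, 0.3]
gripper_width: 0.0851
[0.4252 0.2276 0.1209] [ 1.7998e+02 -8.0000e-02  1.8840e+01] 3.0
grey [468. 239.] 3757.5 [436.4  12.4  77.3  53.7 -14.8]
grey [254. 180.] 4356.5 [424.  230.1  79.8  50.   18.9]
grey [185.  29.] 5512.0 [528.5 323.9  71.8  58.7  -6.5]
bright [470. 241.] 3387.0 [435.7   9.9  77.1  48.4 -14.8]
bright [254. 190.] 2708.5 [415.3 227.5  62.1  49.2  19.4]
bright [181.  29.] 4838.0 [527.5 326.9  69.   52.5  -6.4]
dark [486.  36.] 2242.5 [610.5  80.7  57.4  38.6  77.7]
```

```bash
python3 -m crank '[{"translation":[0,-0.003,0.04],"turn":[0,0,0],"fingers":0.0854},{"translation":[0,-0.003,0.075],"turn":[0,0,0],"fingers":0.0854},{"translation":[0,-0.003,0.097],"turn":[0,0,0],"fingers":0.0854},{"translation":[0,-0.003,0.097],"turn":[0,0,0],"fingers":0.0854},{"translation":[0,-0.003,0.097],"turn":[0,0,0],"fingers":0.0854},{"translation":[0,-0.003,0.097],"turn":[0,0,0],"fingers":0.04},{"translation":[0,-0.003,0.097],"turn":[0,0,0],"fingers":0.04},{"translation":[0,-0.003,0.097],"turn":[0,0,0],"fingers":0.04},{"translation":[0,-0.003,0.097],"turn":[0,0,0],"fingers":0.04},{"translation":[0,-0.003,0.097],"turn":[0,0,0],"fingers":0.04}]' 50
```

```text
time_s: 3.83
ee_pos: [0.4237, 0.2322, 0.0239]
tool_rot: [-3.141, -0.002, 0.333]
contact_force: [-0.2, 0.0, 0.5]
gripper_width: 0.0402
```

```bash
python3 - <<'E'
from h import *
w=cam("wrist");s=cam("scene"); print(r.state()["gripper_width"],r.state()["ee_pos"])
p=proj(s,[.424,.23,.02]).astype(int); print(p)
x0,y0=p[0]-50,p[1]-50
cv2.imwrite("pics/miss.png",np.hstack([cv2.resize(w["frame"],(400,300)),cv2.resize(s["frame"][max(y0,0):y0+75,x0:x0+100],(400,300),interpolation=cv2.INTER_CUBIC)]))
E
```

```text
0.03986732184717404 [0.42339564 0.23215766 0.02348418]
[341 213]
```

View pics/miss.png

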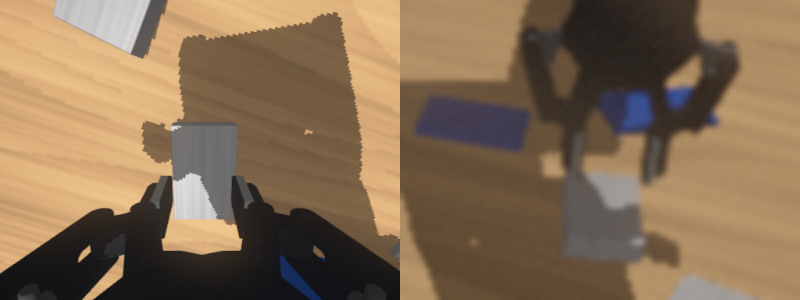

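The fingers look to be beside the plate in the left picture, at (165,190) and (240,190), but the reported width is 40 mm. I'll test by closing a little further.

```bash
python3 -m crank '[{"translation":[0,0,0],"turn":[0,0,0],"fingers":0.03},{"translation":[0,0,0],"turn":[0,0,0],"fingers":0.03},{"translation":[0,0,0],"turn":[0,0,0],"fingers":0.03}]' 50
python3 - <<'E'
from h import *
w=cam("wrist"); print(r.state()["gripper_width"])
cv2.imwrite("pics/miss2.png",cv2.resize(w["frame"][130:330,150:390],(720,600),interpolation=cv2.INTER_CUBIC))
E
```

```text
time_s: 4.18
ee_pos: [0.4232, 0.232, 0.023]
tool_rot: [3.141, 0.0, 0.333]
contact_force: [-0.0, -0.0, -0.4]
gripper_width: 0.0301
0.02976352588839931
```

View pics/miss2.png

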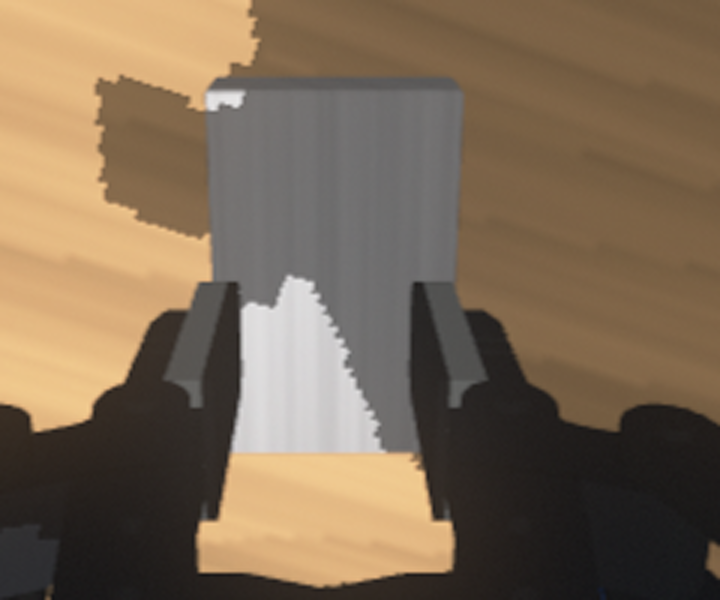

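The view shows the pads occluding the plate at crop (240,283) and (412,283), so the fingers are above the plate. The tips must stand higher than I assumed. I'll measure their height in the scene view.

```bash
python3 - <<'E'
from h import *
s=cam("scene"); st=r.state(); T=R.from_euler('xyz',st["tool_rot"]).as_matrix(); p=st["ee_pos"]; print(p)
for y in (-.025,.025):
  for zt in (-.03,-.02,-.01,0,.01,.022):
    print(y,zt,(proj(s,p+T@[0.0,y,zt])).round(1))
print(proj(s,[.424,.230,.016]))
p0=proj(s,p).astype(int); print(p0)
cv2.imwrite("pics/miss3.png",cv2.resize(s["frame"][p0[1]-35:p0[1]+25,p0[0]-40:p0[0]+40],(800,600),interpolation=cv2.INTER_CUBIC))
E
```

```text
[0.4231934  0.23201104 0.02300293]
-0.025 -0.03 [353.2 204. ]
-0.025 -0.02 [352.7 207.1]
-0.025 -0.01 [352.2 210.2]
-0.025 0 [351.7 213.2]
-0.025 0.01 [351.2 216.2]
-0.025 0.022 [350.6 219.8]
0.025 -0.03 [333.8 202.4]
0.025 -0.02 [333.4 205.5]
0.025 -0.01 [333.  208.6]
0.025 0 [332.7 211.6]
0.025 0.01 [332.3 214.6]
0.025 0.022 [331.8 218.2]
[340.98880257 214.48620542]
[342 212]
```

View pics/miss3.png

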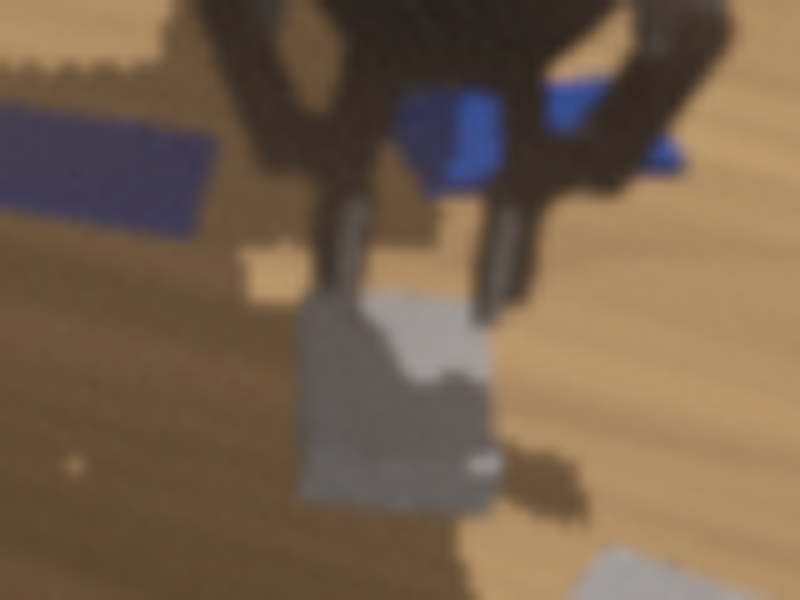

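Both views put the tips about 15–20 mm behind the reported TCP (scene crop (350,300) and (485,320)), which is not what the tool data say. I'll open, then go down in small steps and watch the force.

```bash
python3 -m crank '[{"translation":[0.001,0.002,0],"turn":[0,0,0],"fingers":0.075},{"translation":[0.001,0.002,0],"turn":[0,0,0],"fingers":0.075},{"translation":[0.001,0.002,0],"turn":[0,0,0],"fingers":0.075},{"translation":[0.001,0.002,0],"turn":[0,0,0],"fingers":0.075},{"translation":[0.001,0.002,0.007],"turn":[0,0,0],"fingers":0.075},{"translation":[0.001,0.002,0.014],"turn":[0,0,0],"fingers":0.075},{"translation":[0.001,0.002,0.014],"turn":[0,0,0],"fingers":0.075}]' 50
python3 - <<'E'
from h import *
s=r.state(); print(s["ee_pos"],s["contact_force"].round(2),s["gripper_width"])
E
```

```text
time_s: 4.87
ee_pos: [0.4237, 0.2299, 0.0076]
tool_rot: [3.141, 0.003, 0.333]
contact_force: [0.1, -1.2, 0.4]
gripper_width: 0.075
[0.4237128  0.22987572 0.00755501] [ 0.07 -1.19  0.39] 0.07497677758230659
```

```bash
python3 -m crank '[{"translation":[0,0,0.004],"turn":[0,0,0],"fingers":0.062},{"translation":[0,0,0.008],"turn":[0,0,0],"fingers":0.062},{"translation":[0,0,0.008],"turn":[0,0,0],"fingers":0.062}]' 50
python3 - <<'E'
from h import *
w=cam("wrist");s=r.state(); print(s["ee_pos"],s["contact_force"].round(2),s["gripper_width"])
cv2.imwrite("pics/g2.png",cv2.resize(w["frame"][130:330,130:400],(756,560),interpolation=cv2.INTER_CUBIC))
E
```

```text
time_s: 5.12
ee_pos: [0.4243, 0.2302, 0.0002]
tool_rot: [3.141, 0.002, 0.333]
contact_force: [-0.4, -0.4, -0.5]
gripper_width: 0.062
[0.42451133 0.23028161 0.00059815] [-0.65  0.31  0.88] 0.06184442903049056
```

View pics/g2.png

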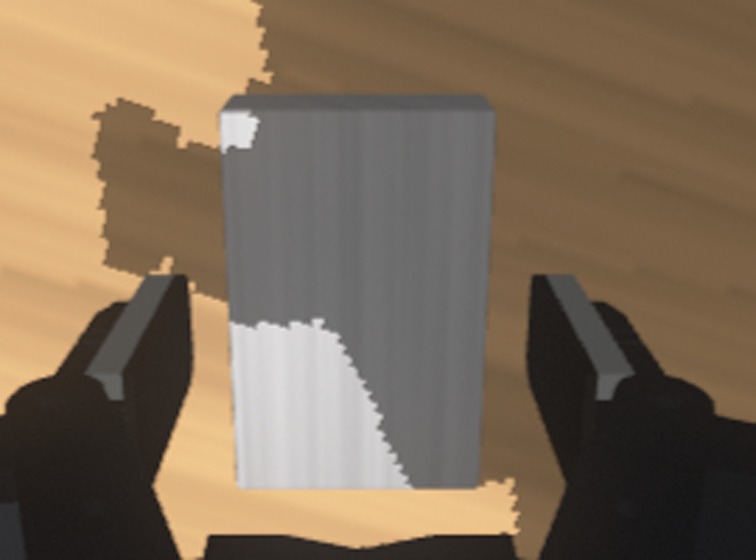

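The pads straddle the plate evenly (gap columns 190–530, plate 228–490), with the tips still about 5–7 mm above its top. I'll go 15 mm further down and close.

```bash
python3 -m crank '[{"translation":[0,0,0.005],"turn":[0,0,0],"fingers":0.062},{"translation":[0,0,0.010],"turn":[0,0,0],"fingers":0.062},{"translation":[0,0,0.015],"turn":[0,0,0],"fingers":0.062},{"translation":[0,0,0.015],"turn":[0,0,0],"fingers":0.062},{"translation":[0,0,0.015],"turn":[0,0,0],"fingers":0.04},{"translation":[0,0,0.015],"turn":[0,0,0],"fingers":0.04},{"translation":[0,0,0.015],"turn":[0,0,0],"fingers":0.04},{"translation":[0,0,0.015],"turn":[0,0,0],"fingers":0.04}]' 50
```

```text
time_s: 5.83
ee_pos: [0.4249, 0.2304, -0.0139]
tool_rot: [3.142, -0.0, 0.333]
contact_force: [-0.0, 0.4, -0.6]
gripper_width: 0.0488
```

```bash
python3 -m crank '[{"translation":[0,0,-0.03],"turn":[0,0,0],"fingers":0.04},{"translation":[0,0,-0.07],"turn":[0,0,0],"fingers":0.04},{"translation":[0.148,0.218,-0.194],"turn":[0,0,31.6],"fingers":0.04},{"translation":[0.148,0.218,-0.194],"turn":[0,0,31.6],"fingers":0.04},{"translation":[0.148,0.218,-0.194],"turn":[0,0,31.6],"fingers":0.04},{"translation":[0.148,0.218,-0.194],"turn":[0,0,31.6],"fingers":0.04},{"translation":[0.148,0.218,-0.194],"turn":[0,0,31.6],"fingers":0.04},{"translation":[0.148,0.218,-0.194],"turn":[0,0,31.6],"fingers":0.04},{"translation":[0.148,0.218,-0.194],"turn":[0,0,31.6],"fingers":0.04},{"translation":[0.148,0.218,-0.194],"turn":[0,0,31.6],"fingers":0.04},{"translation":[0.148,0.218,-0.194],"turn":[0,0,31.6],"fingers":0.04}]' 50
python3 - <<'E'
from h import *
import pickle
a=pickle.load(open("A.pkl","rb")); w=cam("wrist"); s=r.state(); t=cam("top")
pickle.dump({k:w[k] for k in("frame","fx","fy","cx","cy","W")},open("C.pkl","wb"))
print(s["ee_pos"].round(4),np.degrees(s["tool_rot"]).round(2),s["gripper_width"])
cv2.imwrite("pics/c3.png",w["frame"])
def foot(c,guess):
    g=proj(c,guess); hsv=cv2.cvtColor(c["frame"],cv2.COLOR_BGR2HSV)
    best=None
    for lo in (100,80,60):
        for b in blobs((hsv[...,1]<50)&(hsv[...,2]>lo),60,4000):
            (x,y),rr,_=cv2.fitEllipse(b)
            if np.hypot(x-g[0],y-g[1])<15: print(lo,(round(x,1),round(y,1)),np.round(rr,1),g.round(1),rect(c,b,.045)); best=best or (x,y)
    return best
G=[.5925,-.1231,.045]
pa=foot(a,G);pw=foot(w,G);pt=foot(t,G)
for n,x,y in (("AC",(a,pa),(w,pw)),("CT",(w,pw),(t,pt)),("AT",(a,pa),(t,pt))):
    if x[1] and y[1]: print(n,tri(*x,*y))
hsv=cv2.cvtColor(w["frame"],cv2.COLOR_BGR2HSV)
for b in blobs((hsv[...,2]<75)&(hsv[...,1]<90),200,9000): print("dark",np.round(cv2.minAreaRect(b)[0]),rect(w,b,.021))
E
```

```text
time_s: 6.75
ee_pos: [0.6373, 0.0714, 0.1803]
tool_rot: [-3.141, -0.001, -0.221]
contact_force: [-0.2, 0.5, -2.8]
gripper_width: 0.0487
[0.6354 0.0724 0.1793] [ 1.7999e+02  1.1000e-01 -1.2600e+01] 0.04875164212018088
100 (207.1, 51.3) [32.9 36. ] [207.4  51.5] [ 592.2 -122.9   35.1   33.2  -66.6]
80 (207.3, 51.4) [33.1 36.3] [207.4  51.5] [ 592.2 -122.9   35.1   33.2  -66.6]
60 (207.4, 51.4) [33.1 36.5] [207.4  51.5] [ 592.2 -122.9   35.1   33.2  -66.6]
100 (448.2, 174.5) [29.5 35.6] [451.1 175.6] [ 594.  -120.2   34.5   33.9   61. ]
80 (444.6, 173.2) [32.7 41.4] [451.1 175.6] [ 595.8 -115.9   43.5   34.1   72.2]
60 (443.6, 172.8) [32.6 44.3] [451.1 175.6] [ 596.3 -114.5   46.6   34.1   72.2]
100 (301.6, 166.5) [11.2 11.5] [302.2 166.3] [ 592.1 -121.2   29.5   29.4  -88.3]
80 (301.6, 166.5) [11.2 11.5] [302.2 166.3] [ 592.1 -121.2   29.5   29.4  -88.3]
60 (301.6, 166.5) [11.2 11.5] [302.2 166.3] [ 592.1 -121.2   29.5   29.4  -88.3]
AC (array([ 0.59301216, -0.12211867,  0.04166656]), np.float64(0.00022329056543724982))
CT (array([ 0.59285077, -0.1221561 ,  0.0413385 ]), np.float64(0.0004889858181263514))
AT (array([ 0.59283572, -0.12197806,  0.04116155]), np.float64(0.0002460507366912355))
dark [256. 150.] [659.   68.1  59.1  42.7  77.4]
dark [ 20. 147.] [7.155e+02 3.185e+02 6.030e+01 2.360e+01 3.000e-01]
```

View pics/c3.png

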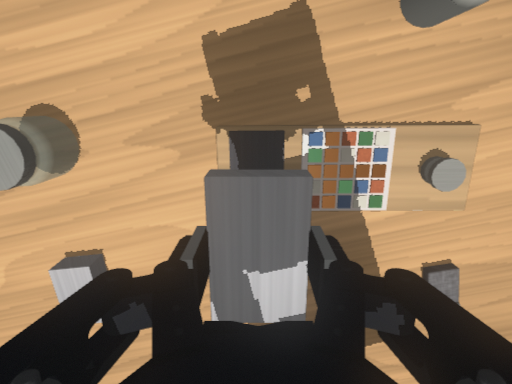

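The plate is held square, at columns 205–312. The foot cap at (448,174) triangulates to z≈41.4 mm from three pairs of views, so h≈20.4 ±2 mm. With h at least 20, 24 mm (16+8) is the closest sum. The pad refines to (636,73), yaw −12.55°.

```bash
python3 -m crank '[{"translation":[0.0015,-0.0007,0.04],"turn":[0,0,0],"fingers":0.04},{"translation":[0.0015,-0.0007,0.08],"turn":[0,0,0],"fingers":0.04},{"translation":[0.0015,-0.0007,0.12],"turn":[0,0,0],"fingers":0.04},{"translation":[0.0015,-0.0007,0.15],"turn":[0,0,0],"fingers":0.04},{"translation":[0.0015,-0.0007,0.162],"turn":[0,0,0],"fingers":0.04},{"translation":[0.0015,-0.0007,0.167],"turn":[0,0,0],"fingers":0.04},{"translation":[0.0015,-0.0007,0.167],"turn":[0,0,0],"fingers":0.04},{"translation":[0.0015,-0.0007,0.167],"turn":[0,0,0],"fingers":0.04}]' 50
python3 -c "
from h import *
for i in range(3):
  s=r.state(); print(s['ee_pos'].round(4),np.degrees(s['tool_rot']).round(2),s['contact_force'].round(2)); cam('wrist')"
```

```text
time_s: 7.52
ee_pos: [0.6387, 0.0737, 0.0148]
tool_rot: [-3.141, -0.003, -0.218]
contact_force: [-0.3, -0.1, -1.3]
gripper_width: 0.0485
[0.6387 0.0737 0.0148] [-1.7995e+02 -1.7000e-01 -1.2490e+01] [-0.31 -0.12 -1.34]
[0.6391 0.0736 0.0154] [-179.93   -0.24  -12.5 ] [-0.49  0.65 -1.93]
[0.6392 0.0735 0.0155] [-179.92   -0.25  -12.51] [ 0.03 -0.61 -2.23]
```

```bash
python3 -m crank '[{"translation":[-0.002,0.001,0.003],"turn":[0,0,0],"fingers":0.04},{"translation":[-0.002,0.001,0.006],"turn":[0,0,0],"fingers":0.04},{"translation":[-0.002,0.001,0.0075],"turn":[0,0,0],"fingers":0.04},{"translation":[-0.002,0.001,0.0075],"turn":[0,0,0],"fingers":0.04},{"translation":[-0.002,0.001,0.0075],"turn":[0,0,0],"fingers":0.04}]' 50
python3 -c "
from h import *
for i in range(3):
  s=r.state(); print(s['ee_pos'].round(4),np.degrees(s['tool_rot']).round(2),s['contact_force'].round(2)); cam('wrist')"
```

```text
time_s: 8.08
ee_pos: [0.6354, 0.0725, 0.0071]
tool_rot: [-3.141, -0.001, -0.219]
contact_force: [-2.6, 0.5, 5.7]
gripper_width: 0.0488
[0.6354 0.0725 0.0071] [-1.7999e+02 -3.0000e-02 -1.2530e+01] [-2.61  0.5   5.73]
[0.6354 0.0725 0.0071] [-1.800e+02 -3.000e-02 -1.253e+01] [-2.98 -0.56  5.49]
[0.6354 0.0725 0.0071] [-1.7999e+02 -3.0000e-02 -1.2530e+01] [-4.17  0.29  6.23]
```

```bash
python3 -m crank '[{"translation":[0,0,0],"turn":[0,0,0],"fingers":0.062},{"translation":[0,0,0],"turn":[0,0,0],"fingers":0.062},{"translation":[0,0,0],"turn":[0,0,0],"fingers":0.062},{"translation":[0,0,-0.01],"turn":[0,0,0],"fingers":0.062},{"translation":[0,0,-0.04],"turn":[0,0,0],"fingers":0.07},{"translation":[0,0,-0.08],"turn":[0,0,0],"fingers":0.07},{"translation":[0,0,-0.12],"turn":[0,0,0],"fingers":0.07},{"translation":[0,0,-0.14],"turn":[0,0,0],"fingers":0.07},{"translation":[0,0,-0.14],"turn":[0,0,0],"fingers":0.07}]'
python3 look.py .037 c4
```

```text
time_s: 8.98
ee_pos: [0.639, 0.073, 0.1528]
tool_rot: [-3.138, -0.012, -0.219]
contact_force: [-0.1, -1.3, 0.6]
gripper_width: 0.0702
[0.6372 0.0728 0.1495] [-179.88   -0.4   -12.52] 9.0333
grey [ 61. 277.] 575.5 [579.9 304.   75.9  20.1 -72.6]
grey [464. 184.] 1145.5 [ 593.9 -121.6   46.2   35.5   51.9]
grey [258. 183.] 4300.5 [634.8  73.4  80.3  56.2 -12.4]
grey [358. 178.] 8561.5 [619.8 -18.9  94.8  88.4  77.6]
grey [ 32. 157.] 2768.5 [703.  280.1  79.7  60.6 -25.5]
grey [458.  12.] 1163.0 [ 745.1 -120.8   68.1   17.2   77.5]
bright [237. 201.] 435.5 [622.6  98.1  52.1  17.8   6.1]
bright [469. 184.] 961.5 [ 590.4 -125.6   35.1   34.3   -0.9]
bright [272. 170.] 669.5 [645.5  57.8  31.   29.8  87.8]
bright [381. 177.] 3035.5 [615.9 -38.9  87.4  54.  -12.2]
dark [  8. 166.] 509.5 [702.9 305.8  52.9  14.2 -25.5]
dark [258. 148.] 402.5 [668.9  66.1  55.4  23.6  77.6]
```

```bash
python3 -m crank '[{"translation":[-0.183,0.113,0.09],"turn":[0,0,2.2],"fingers":0.07},{"translation":[-0.183,0.113,0.09],"turn":[0,0,2.2],"fingers":0.07},{"translation":[-0.183,0.113,0.09],"turn":[0,0,2.2],"fingers":0.07},{"translation":[-0.183,0.113,0.09],"turn":[0,0,2.2],"fingers":0.07},{"translation":[-0.183,0.113,0.09],"turn":[0,0,2.2],"fingers":0.07},{"translation":[-0.183,0.113,0.09],"turn":[0,0,2.2],"fingers":0.07},{"translation":[-0.183,0.113,0.09],"turn":[0,0,2.2],"fingers":0.07},{"translation":[-0.183,0.113,0.09],"turn":[0,0,2.2],"fingers":0.07},{"translation":[-0.183,0.113,0.09],"turn":[0,0,2.2],"fingers":0.07}]'
python3 look.py .008 c5
```

```text
time_s: 9.78
ee_pos: [0.4332, 0.002, 0.0556]
tool_rot: [-3.141, -0.001, -0.257]
contact_force: [0.5, 0.4, 0.8]
gripper_width: 0.0703
[0.4338 0.0021 0.0558] [-1.7998e+02 -9.0000e-02 -1.4710e+01] 9.8333
grey [164. 250.] 435.0 [412.5  83.5  45.5  12.2 -41.3]
grey [258. 198.] 6774.0 [434.2   1.6  80.3  49.7 -14.7]
grey [433. 181.] 7211.0 [ 412.5 -125.3   94.4   48.8   -2.6]
bright [440. 218.] 2609.5 [ 385.2 -127.3   42.    39.9   87.9]
bright [437. 156.] 3493.0 [ 433.1 -129.2   50.1   39.    -2.6]
```

```bash
python3 -m crank '[{"translation":[0,0,0.035],"turn":[0,0,0],"fingers":0.058},{"translation":[0,0,0.06],"turn":[0,0,0],"fingers":0.058},{"translation":[0,0,0.069],"turn":[0,0,0],"fingers":0.058},{"translation":[0,0,0.071],"turn":[0,0,0],"fingers":0.058},{"translation":[0,0,0.0725],"turn":[0,0,0],"fingers":0.058},{"translation":[0,0,0.0735],"turn":[0,0,0],"fingers":0.058},{"translation":[0,0,0.0735],"turn":[0,0,0],"fingers":0.058}]'
python3 - <<'E'
from h import *
w=cam("wrist");s=r.state(); print(s["ee_pos"],s["contact_force"].round(2),s["gripper_width"])
cv2.imwrite("pics/g3.png",cv2.resize(w["frame"][130:330,130:400],(756,560),interpolation=cv2.INTER_CUBIC))
E
```

```text
time_s: 10.42
ee_pos: [0.4334, 0.0021, -0.0173]
tool_rot: [-3.141, -0.002, -0.257]
contact_force: [-0.5, 0.7, -0.4]
gripper_width: 0.058
[ 0.43328455  0.00203783 -0.0171758 ] [ 1.65 -0.27 -0.7 ] 0.058142257275058784
```

```bash
python3 -m crank '[{"translation":[0,0,0],"turn":[0,0,0],"fingers":0.04},{"translation":[0,0,0],"turn":[0,0,0],"fingers":0.04},{"translation":[0,0,0],"turn":[0,0,0],"fingers":0.04},{"translation":[0,0,0],"turn":[0,0,0],"fingers":0.04}]' 50
```

```text
time_s: 10.8
ee_pos: [0.4331, 0.002, -0.0168]
tool_rot: [-3.141, -0.002, -0.257]
contact_force: [-0.8, 0.6, 5.9]
gripper_width: 0.0482
```

```bash
python3 -m crank '[{"translation":[0,0,-0.03],"turn":[0,0,0],"fingers":0.04},{"translation":[0.01,-0.007,-0.07],"turn":[0,0,-2.2],"fingers":0.04},{"translation":[0.176,-0.120,-0.09],"turn":[0,0,-2.2],"fingers":0.04},{"translation":[0.176,-0.120,-0.09],"turn":[0,0,-2.2],"fingers":0.04},{"translation":[0.176,-0.120,-0.09],"turn":[0,0,-2.2],"fingers":0.04},{"translation":[0.176,-0.120,-0.09],"turn":[0,0,-2.2],"fingers":0.04},{"translation":[0.176,-0.120,-0.09],"turn":[0,0,-2.2],"fingers":0.04},{"translation":[0.176,-0.120,-0.07],"turn":[0,0,-2.2],"fingers":0.04},{"translation":[0.176,-0.120,-0.055],"turn":[0,0,-2.2],"fingers":0.04},{"translation":[0.176,-0.120,-0.055],"turn":[0,0,-2.2],"fingers":0.04},{"translation":[0.176,-0.120,-0.055],"turn":[0,0,-2.2],"fingers":0.04}]' 50
python3 look.py .063 c6
```

```text
time_s: 11.72
ee_pos: [0.6321, 0.0732, 0.0366]
tool_rot: [3.141, 0.002, -0.219]
contact_force: [-0.2, 0.1, -0.6]
gripper_width: 0.0481
[0.6328 0.0732 0.0376] [ 1.800e+02 -1.000e-02 -1.253e+01] 11.7667
grey [258. 232.] 15261.0 [637.2  71.7  85.6  49.2 -12.5]
grey [418. 206.] 19640.0 [635.8  -3.5  76.   70.3  77.5]
bright [419. 206.] 19268.5 [635.8  -3.5  75.6  70.3  77.5]
dark [256. 153.] 1141.5 [679.2  63.4  44.8  11.   77.5]
```

```bash
python3 -m crank '[{"translation":[0.0015,-0.0007,0.006],"turn":[0,0,0],"fingers":0.04},{"translation":[0.0015,-0.0007,0.012],"turn":[0,0,0],"fingers":0.04},{"translation":[0.0015,-0.0007,0.015],"turn":[0,0,0],"fingers":0.04},{"translation":[0.0015,-0.0007,0.017],"turn":[0,0,0],"fingers":0.04},{"translation":[0.0015,-0.0007,0.017],"turn":[0,0,0],"fingers":0.04},{"translation":[0.0015,-0.0007,0.017],"turn":[0,0,0],"fingers":0.04}]' 50
```

```text
time_s: 12.27
ee_pos: [0.6345, 0.0736, 0.0203]
tool_rot: [3.142, -0.0, -0.219]
contact_force: [-1.2, 0.4, 0.8]
gripper_width: 0.0478
```

```bash
python3 -m crank '[{"translation":[0,0,0.0006],"turn":[0,0,0],"fingers":0.04},{"translation":[0,0,0.0006],"turn":[0,0,0],"fingers":0.04},{"translation":[0,0,0.0006],"turn":[0,0,0],"fingers":0.058},{"translation":[0,0,0.0006],"turn":[0,0,0],"fingers":0.058},{"translation":[0,0,0.0006],"turn":[0,0,0],"fingers":0.058},{"translation":[0,0,-0.01],"turn":[0,0,0],"fingers":0.062},{"translation":[0,0,-0.04],"turn":[0,0,0],"fingers":0.07},{"translation":[0,0,-0.08],"turn":[0,0,0],"fingers":0.07},{"translation":[0,0,-0.12],"turn":[0,0,0],"fingers":0.07},{"translation":[0,0,-0.13],"turn":[0,0,0],"fingers":0.07},{"translation":[0,0,-0.13],"turn":[0,0,0],"fingers":0.07}]'
python3 look.py .045 c7
```

```text
time_s: 13.18
ee_pos: [0.6373, 0.0739, 0.1554]
tool_rot: [-3.139, -0.01, -0.219]
contact_force: [0.1, 0.1, 1.2]
gripper_width: 0.0698
[0.6355 0.0738 0.1523] [-179.93   -0.24  -12.52] 13.2333
grey [ 62. 274.] 683.5 [582.6 297.6  74.2  20.4 -71.6]
grey [463. 181.] 1130.0 [ 597.4 -116.6   44.4   34.7   45.7]
grey [259. 182.] 4356.5 [635.4  73.4  79.6  54.3 -12.4]
grey [358. 174.] 8466.5 [622.3 -16.8  92.1  86.2  77.6]
grey [ 34. 154.] 2807.0 [703.2 274.5  77.8  61.  -25.6]
grey [456.  10.] 1011.0 [ 743.5 -114.4   62.7   15.3   77.5]
bright [237. 200.] 420.5 [623.3  98.2  49.7  16.7   4.6]
bright [468. 182.] 947.0 [ 593.6 -120.4   33.9   33.3   77.6]
bright [273. 171.] 698.5 [643.7  57.9  30.4  28.6 -88.7]
bright [380. 174.] 3258.5 [618.6 -35.7  85.2  53.3 -12.3]
dark [  8. 161.] 542.0 [704.6 298.9  52.2  15.7 -25.6]
dark [260. 142.] 419.0 [672.8  64.9  54.2  17.4  77.6]
```

Stack measures (635.4, 73.4) at −12.4°, centred on the pad. Now the bridge.

```bash
python3 -m crank '[{"translation":[-0.055,0.432,0.03],"turn":[0,0,7.2],"fingers":0.07},{"translation":[-0.055,0.432,0.03],"turn":[0,0,7.2],"fingers":0.07},{"translation":[-0.055,0.432,0.03],"turn":[0,0,7.2],"fingers":0.07},{"translation":[-0.055,0.432,0.03],"turn":[0,0,7.2],"fingers":0.07},{"translation":[-0.055,0.432,0.03],"turn":[0,0,7.2],"fingers":0.07},{"translation":[-0.055,0.432,0.03],"turn":[0,0,7.2],"fingers":0.07},{"translation":[-0.055,0.432,0.03],"turn":[0,0,7.2],"fingers":0.07},{"translation":[-0.055,0.432,0.03],"turn":[0,0,7.2],"fingers":0.07},{"translation":[-0.055,0.432,0.03],"turn":[0,0,7.2],"fingers":0.07},{"translation":[-0.055,0.432,0.03],"turn":[0,0,7.2],"fingers":0.07},{"translation":[-0.055,0.432,0.03],"turn":[0,0,7.2],"fingers":0.07},{"translation":[-0.055,0.432,0.03],"turn":[0,0,7.2],"fingers":0.07}]'
python3 look.py .016 c8; python3 - <<'E'
from h import *
# top-camera masks: bridge and stack
c=cam("top"); hsv=cv2.cvtColor(c["frame"],cv2.COLOR_BGR2HSV)
for b in blobs((hsv[...,2]<110)&(hsv[...,1]>120)&((hsv[...,0]<9)|(hsv[...,0]>170)),300,4000): print(rect(c,b,.016))
E
```

```text
time_s: 14.23
ee_pos: [0.4842, -0.3393, 0.1174]
tool_rot: [3.141, 0.004, -0.349]
contact_force: [-0.2, 0.9, -0.6]
gripper_width: 0.0697
[ 0.4851 -0.3371  0.1177] [-179.93    0.25  -19.94] 14.2833
grey [352. 250.] 429.0 [ 386.8 -403.2   57.2   14.9    7.1]
```

```bash
python3 - <<'E'
from h import *
w=cam("wrist"); s=r.state(); print(s["ee_pos"].round(4),np.degrees(s["tool_rot"]).round(2))
hsv=cv2.cvtColor(w["frame"],cv2.COLOR_BGR2HSV); a=np.radians(-19.7)
for t in (-.06,-.02,.03,.07,.1,.15):
    p=proj(w,[.488+t*np.cos(a),-.336+t*np.sin(a),.016]); print(t,p.round(),hsv[int(p[1]),int(p[0])] if 0<p[1]<384 else None)
def go(m,tag):
    for b in blobs(m,1500,60000): print(tag,cv2.boundingRect(b),cv2.contourArea(b),rect(w,b,.016))
for smin in (90,110,130,150):
    for vmax in (90,120): go((hsv[...,1]>smin)&(hsv[...,2]<vmax)&(hsv[...,2]>25)&((hsv[...,0]<11)|(hsv[...,0]>170)),(smin,vmax))
E
```

```text
[ 0.4865 -0.3351  0.1186] [-179.92    0.18  -19.75]
-0.06 [257. 239.] [ 10 137  65]
-0.02 [257. 201.] [ 11 139  64]
0.03 [257. 147.] [ 11 138  63]
0.07 [257. 101.] [ 11 143  59]
0.1 [257.  63.] [ 11 143  59]
0.15 [257.  -6.] None
```

```bash
python3 - <<'E'
from h import *
w=cam("wrist"); s=r.state(); print(s["ee_pos"].round(4),np.degrees(s["tool_rot"]).round(2))
hsv=cv2.cvtColor(w["frame"],cv2.COLOR_BGR2HSV)
for vmax in (75,85):
    m=(hsv[...,1]>110)&(hsv[...,2]<vmax)&(hsv[...,2]>40)&(hsv[...,0]<14)
    for b in blobs(m,1500,60000): print(vmax,cv2.boundingRect(b),cv2.contourArea(b),rect(w,b,.016))
cv2.imwrite("pics/c9.png",w["frame"])
E
```

```text
[ 0.487  -0.3347  0.119 ] [-1.7993e+02  1.3000e-01 -1.9680e+01]
75 (231, 38, 60, 249) 9985.0 [ 490.7 -338.4  231.5   48.7  -19.8]
85 (231, 37, 60, 250) 10327.0 [ 491.  -338.5  232.3   49.   -19.7]
```

View pics/c9.png

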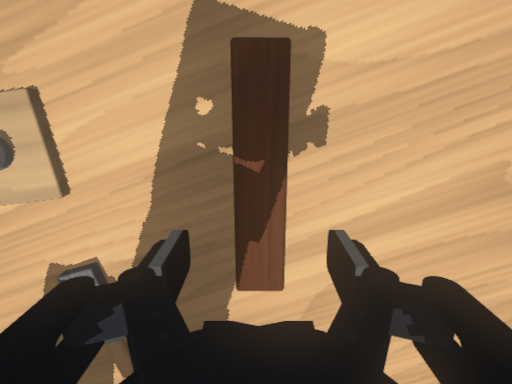

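The whole bridge is in view (rows 38–291, columns 231–290) and centred between the open fingers. I'll grip it at its centre.

```bash
python3 -m crank '[{"translation":[0.001,0.0015,0.04],"turn":[0,0,0],"fingers":0.066},{"translation":[0.001,0.0015,0.08],"turn":[0,0,0],"fingers":0.066},{"translation":[0.001,0.0015,0.11],"turn":[0,0,0],"fingers":0.066},{"translation":[0.001,0.0015,0.125],"turn":[0,0,0],"fingers":0.066},{"translation":[0.001,0.0015,0.132],"turn":[0,0,0],"fingers":0.066},{"translation":[0.001,0.0015,0.132],"turn":[0,0,0],"fingers":0.066},{"translation":[0.001,0.0015,0.132],"turn":[0,0,0],"fingers":0.04},{"translation":[0.001,0.0015,0.132],"turn":[0,0,0],"fingers":0.04},{"translation":[0.001,0.0015,0.132],"turn":[0,0,0],"fingers":0.04},{"translation":[0.001,0.0015,0.132],"turn":[0,0,0],"fingers":0.04},{"translation":[0.001,0.0015,0.132],"turn":[0,0,0],"fingers":0.04}]' 50
python3 -c "
from h import *
cam('wrist');s=r.state(); print(s['ee_pos'].round(4),np.degrees(s['tool_rot']).round(2),s['contact_force'].round(2),s['q'].round(2))"
```

```text
time_s: 15.35
ee_pos: [0.4887, -0.3383, -0.0103]
tool_rot: [3.141, -0.003, -0.344]
contact_force: [1.2, 1.2, 6.6]
gripper_width: 0.0485
[ 0.4887 -0.3383 -0.0103] [ 1.7997e+02 -1.7000e-01 -1.9730e+01] [0.54 1.9  5.96] [-0.63  0.57  1.8   0.    0.77  1.29]
```

```bash
python3 -m crank '[{"translation":[0,0,-0.04],"turn":[0,0,0],"fingers":0.04},{"translation":[0,0,-0.08],"turn":[0,0,0],"fingers":0.04},{"translation":[0,0,-0.12],"turn":[0,0,0],"fingers":0.04},{"translation":[0,0,-0.15],"turn":[0,0,-6],"fingers":0.04},{"translation":[0.006,-0.17,-0.15],"turn":[0,0,-56],"fingers":0.04},{"translation":[0.006,-0.17,-0.15],"turn":[0,0,-56],"fingers":0.04},{"translation":[0.006,-0.17,-0.15],"turn":[0,0,-56],"fingers":0.04},{"translation":[0.006,-0.17,-0.15],"turn":[0,0,-56],"fingers":0.04},{"translation":[0.006,-0.17,-0.15],"turn":[0,0,-56],"fingers":0.04},{"translation":[0.006,-0.17,-0.15],"turn":[0,0,-56],"fingers":0.04},{"translation":[0.006,-0.17,-0.15],"turn":[0,0,-56],"fingers":0.04},{"translation":[0.006,-0.17,-0.15],"turn":[0,0,-56],"fingers":0.04}]' 60
python3 -c "
from h import *
cam('wrist');s=r.state(); print(s['ee_pos'].round(4),np.degrees(s['tool_rot']).round(2),s['contact_force'].round(2))
a=s['tool_rot'][2]; d=np.array([.6145,-.0245])-s['ee_pos'][:2]
print('tx',np.cos(a)*d[0]+np.sin(a)*d[1],'ty',np.sin(a)*d[0]-np.cos(a)*d[1],'turn',-(77.55-np.degrees(a)))"
```

```text
time_s: 16.4
ee_pos: [0.5504, -0.1794, 0.1379]
tool_rot: [-3.141, 0.001, 0.636]
contact_force: [-0.6, -0.3, -2.4]
gripper_width: 0.0479
[ 0.5504 -0.1797  0.138 ] [-1.7999e+02  3.0000e-02  3.6150e+01] [-0.77 -0.07 -2.18]
tx 0.1433462564528483 ty -0.0875083470404801 turn -41.402201474126805
```

```bash
python3 -m crank '[{"translation":[0.1433,-0.0875,0],"turn":[0,0,-41.4],"fingers":0.04},{"translation":[0.1433,-0.0875,0],"turn":[0,0,-41.4],"fingers":0.04},{"translation":[0.1433,-0.0875,0],"turn":[0,0,-41.4],"fingers":0.04},{"translation":[0.1433,-0.0875,0],"turn":[0,0,-41.4],"fingers":0.04},{"translation":[0.1433,-0.0875,0],"turn":[0,0,-41.4],"fingers":0.04},{"translation":[0.1433,-0.0875,0],"turn":[0,0,-41.4],"fingers":0.04},{"translation":[0.1433,-0.0875,0.02],"turn":[0,0,-41.4],"fingers":0.04},{"translation":[0.1433,-0.0875,0.045],"turn":[0,0,-41.4],"fingers":0.04},{"translation":[0.1433,-0.0875,0.065],"turn":[0,0,-41.4],"fingers":0.04},{"translation":[0.1433,-0.0875,0.065],"turn":[0,0,-41.4],"fingers":0.04},{"translation":[0.1433,-0.0875,0.065],"turn":[0,0,-41.4],"fingers":0.04}]' 60
cat > lk2.py <<'E'
from h import *
w=cam("wrist"); s=r.state(); p=s["ee_pos"]; print(p.round(4),np.degrees(s["tool_rot"]).round(2),s["contact_force"].round(2))
cv2.imwrite("pics/d1.png",w["frame"])
hsv=cv2.cvtColor(w["frame"],cv2.COLOR_BGR2HSV); zt=p[2]+.0103+.016
m=(hsv[...,1]>100)&(hsv[...,2]<85)&(hsv[...,2]>35)&(hsv[...,0]<14)
for b in blobs(m,1500,60000):
    print(cv2.boundingRect(b),cv2.contourArea(b),rect(w,b,zt))
    a=s["tool_rot"][2]; P=np.array([hit(w,q[0],zt)[:2] for q in b])-p[:2]; 
    u=P@[np.cos(a),np.sin(a)]; print("far end along tool x (expect .120):",np.percentile(u,99).round(4),u.max().round(4))
c=cam("top"); hsv=cv2.cvtColor(c["frame"],cv2.COLOR_BGR2HSV)
for b in blobs((hsv[...,1]>100)&(hsv[...,2]<95)&(hsv[...,0]<14),150,4000): print("top",cv2.boundingRect(b),rect(c,b,zt))
E
python3 lk2.py
```

```text
time_s: 17.37
ee_pos: [0.6136, -0.0249, 0.0723]
tool_rot: [-3.139, 0.001, 1.353]
contact_force: [0.3, -1.0, -0.6]
gripper_width: 0.0479
[ 0.6149 -0.0249  0.0736] [179.96   0.    77.56] [-0.2   0.31 -1.45]
(208, 156, 103, 170) 13312.5 [613.9 -24.2  91.7  47.8  77.6]
far end along tool x (expect .120): 0.0459 0.0464
top (475, 324, 37, 33) [ 167.7 -598.3   92.9   63.3   81.5]
top (272, 150, 29, 22) [599.2 -74.1  70.4  52.   89.2]
top (219, 134, 21, 22) [635.3  66.5  47.4  46.3  77.6]
```

```bash
python3 - <<'E'
from h import *
s=r.state();p=s["ee_pos"];a=s["tool_rot"][2];zt=p[2]+.0263; ux=np.array([np.cos(a),np.sin(a)]);uy=np.array([-ux[1],ux[0]])
print(p)
c=cam("top"); hsv=cv2.cvtColor(c["frame"],cv2.COLOR_BGR2HSV)
for smin,vmax in ((120,90),(140,90),(140,80)):
  m=(hsv[...,1]>smin)&(hsv[...,2]<vmax)&((hsv[...,0]<14)|(hsv[...,0]>170))
  for b in blobs(m,80,4000):
    P=np.array([hit(c,q[0],zt)[:2] for q in b])-p[:2]
    if abs(P.mean(0)).max()<.15: print(smin,vmax,"u",np.percentile(P@ux,[1,99]).round(4),"v",np.percentile(P@uy,[1,99]).round(4))
m=cv2.resize(c["frame"][110:190,210:330],(780,520),interpolation=cv2.INTER_CUBIC); cv2.imwrite("pics/d2.png",m)
E
```

```text
[ 0.61545465 -0.02491551  0.07441873]
120 90 u [-0.0901 -0.024 ] v [-0.023   0.0352]
120 90 u [0.0708 0.1158] v [-0.0229  0.0223]
140 90 u [0.0726 0.1138] v [-0.0208  0.0211]
140 80 u [0.0726 0.1138] v [-0.0208  0.0211]
```

View pics/d2.png

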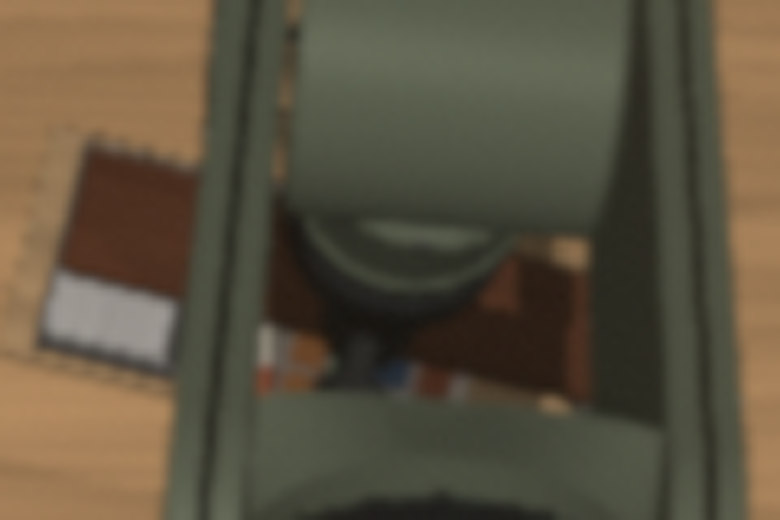

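The bridge hangs over the stand in line with it: white plate visible below at (110,315), bridge far end at u≈117 mm. I'll shift +2 mm along its length and lower it.

```bash
python3 -m crank '[{"translation":[0.002,-0.001,0.012],"turn":[0,0,0],"fingers":0.04},{"translation":[0.002,-0.001,0.024],"turn":[0,0,0],"fingers":0.04},{"translation":[0.002,-0.001,0.032],"turn":[0,0,0],"fingers":0.04},{"translation":[0.002,-0.001,0.036],"turn":[0,0,0],"fingers":0.04},{"translation":[0.002,-0.001,0.037],"turn":[0,0,0],"fingers":0.04},{"translation":[0.002,-0.001,0.037],"turn":[0,0,0],"fingers":0.04},{"translation":[0.002,-0.001,0.037],"turn":[0,0,0],"fingers":0.04}]' 60
python3 -c "
from h import *
for i in range(3):
  s=r.state(); print(s['ee_pos'].round(4),np.degrees(s['tool_rot']).round(2),s['contact_force'].round(2),s['ft_torque'].round(2)); cam('wrist')"
```

```text
time_s: 18.1
ee_pos: [0.6145, -0.0225, 0.0369]
tool_rot: [3.14, -0.0, 1.356]
contact_force: [-0.4, 0.4, -1.2]
gripper_width: 0.048
[ 0.6145 -0.0225  0.0369] [ 1.7992e+02 -1.0000e-02  7.7670e+01] [-0.38  0.4  -1.18] [ 0.05 -0.01  0.07]
[ 0.6144 -0.0224  0.0368] [ 1.7992e+02 -1.0000e-02  7.7670e+01] [ 0.18  0.02 -0.73] [ 0.03 -0.04 -0.01]
[ 0.6144 -0.0224  0.0368] [ 1.7992e+02 -1.0000e-02  7.7670e+01] [ 0.23 -0.63 -2.27] [-0.03  0.01 -0.03]
```

```bash
P='from h import *
for i in range(4):
  s=r.state(); print(s["ee_pos"].round(4),s["contact_force"].round(2),s["ft_torque"].round(2)); cam("wrist")'
python3 -m crank '[{"translation":[0.0005,0,0.001],"turn":[0,0,0],"fingers":0.04},{"translation":[0.0005,0,0.0018],"turn":[0,0,0],"fingers":0.04},{"translation":[0.0005,0,0.0018],"turn":[0,0,0],"fingers":0.04}]' 60
python3 -c "$P"
python3 -m crank '[{"translation":[0,0,0.0008],"turn":[0,0,0],"fingers":0.04},{"translation":[0,0,0.0008],"turn":[0,0,0],"fingers":0.04}]' 60
python3 -c "$P"
```

```text
time_s: 18.5
ee_pos: [0.6142, -0.0219, 0.0344]
tool_rot: [3.141, -0.0, 1.356]
contact_force: [-0.6, -0.2, -0.2]
gripper_width: 0.0478
[ 0.6142 -0.0219  0.0344] [-0.55 -0.15 -0.25] [ 0.1  -0.03 -0.07]
[ 0.6141 -0.0218  0.0344] [ 0.8  -0.35 -0.7 ] [ 0.1  -0.01  0.02]
[ 0.6142 -0.0218  0.0345] [ 0.84 -0.04 -1.57] [ 0.05 -0.07  0.01]
[ 0.6142 -0.0218  0.0345] [-0.47  0.88 -1.46] [ 0.1  -0.04 -0.06]
time_s: 18.87
ee_pos: [0.6142, -0.0219, 0.034]
tool_rot: [3.141, -0.0, 1.356]
contact_force: [-1.1, -0.5, 3.2]
gripper_width: 0.0481
[ 0.6142 -0.0219  0.034 ] [-1.08 -0.46  3.17] [ 0.06  0.08 -0.02]
[ 0.6142 -0.0219  0.034 ] [-1.07 -0.12  3.36] [ 0.13  0.06 -0.01]
[ 0.6142 -0.0219  0.034 ] [-0.26 -0.23  2.84] [ 0.07  0.16 -0.02]
[ 0.6142 -0.0219  0.034 ] [-1.47  0.9   4.53] [ 0.14  0.15 -0.01]
```

Contact comes at both ends together: 4.5 N with almost no moment, where one-ended contact would give about 0.45 N·m. So the foot stands at about the 24 mm stack height. Releasing.

```bash
python3 -m crank '[{"translation":[0,0,0],"turn":[0,0,0],"fingers":0.06},{"translation":[0,0,0],"turn":[0,0,0],"fingers":0.06},{"translation":[0,0,0],"turn":[0,0,0],"fingers":0.06},{"translation":[0,0,0],"turn":[0,0,0],"fingers":0.06},{"translation":[0,0,-0.01],"turn":[0,0,0],"fingers":0.065},{"translation":[0,0,-0.04],"turn":[0,0,0],"fingers":0.07},{"translation":[0,0,-0.08],"turn":[0,0,0],"fingers":0.07},{"translation":[0,0,-0.12],"turn":[0,0,0],"fingers":0.07},{"translation":[0,0,-0.16],"turn":[0,0,0],"fingers":0.07},{"translation":[0,0,-0.18],"turn":[0,0,0],"fingers":0.07},{"translation":[0,0,-0.18],"turn":[0,0,0],"fingers":0.07}]'
python3 -m crank '[{"translation":[-0.04,-0.04,0],"turn":[0,0,0],"fingers":0.07},{"translation":[-0.08,-0.15,-0.02],"turn":[0,0,0],"fingers":0.07},{"translation":[-0.08,-0.3,-0.02],"turn":[0,0,0],"fingers":0.07},{"translation":[-0.08,-0.3,-0.02],"turn":[0,0,0],"fingers":0.07},{"translation":[-0.08,-0.3,-0.02],"turn":[0,0,0],"fingers":0.07},{"translation":[-0.08,-0.3,-0.02],"turn":[0,0,0],"fingers":0.07},{"translation":[-0.08,-0.3,-0.02],"turn":[0,0,0],"fingers":0.07},{"translation":[-0.08,-0.3,-0.02],"turn":[0,0,0],"fingers":0.07},{"translation":[-0.08,-0.3,-0.02],"turn":[0,0,0],"fingers":0.07}]'
python3 - <<'E'
from h import *
t=cam("top"); s=cam("scene")
hsv=cv2.cvtColor(t["frame"],cv2.COLOR_BGR2HSV)
for vmax in (95,115):
  for b in blobs((hsv[...,1]>120)&(hsv[...,2]<vmax)&((hsv[...,0]<14)|(hsv[...,0]>170)),400,4000): print("bridge",rect(t,b,.061))
m=np.hstack([cv2.resize(t["frame"][115:195,205:335],(400,246),interpolation=cv2.INTER_CUBIC),cv2.resize(s["frame"][165:265,160:290],(400,308),interpolation=cv2.INTER_CUBIC)[:246]])
a=cv2.resize(t["frame"],(400,300));b=cv2.resize(s["frame"][150:275,140:307],(400,300),interpolation=cv2.INTER_CUBIC)
c=cv2.resize(s["frame"],(400,300)); d=cv2.resize(t["frame"][110:200,210:330],(400,300),interpolation=cv2.INTER_CUBIC)
cv2.imwrite("pics/final.png",np.vstack([np.hstack([a,c]),np.hstack([d,b])]))
# level check: scene rows of the bridge top edge corners
hs=cv2.cvtColor(s["frame"],cv2.COLOR_BGR2HSV)
for bb in blobs((hs[...,1]>120)&(hs[...,2]<95)&((hs[...,0]<14)|(hs[...,0]>170)),300,6000): print("scene",cv2.boundingRect(bb),rect(s,bb,.061))
E
```

```text
time_s: 19.98
ee_pos: [0.617, -0.022, 0.2208]
tool_rot: [3.129, -0.002, 1.356]
contact_force: [0.5, -0.0, 0.2]
gripper_width: 0.0701
time_s: 20.73
ee_pos: [0.2982, -0.0354, 0.2331]
tool_rot: [-3.139, 0.0, 1.355]
contact_force: [-0.3, 0.2, -0.6]
gripper_width: 0.0698
bridge [615.2 -25.  233.2  56.7  78.4]
bridge [ 158.9 -627.7   95.8   76.    81.7]
bridge [616.5 -25.2 233.2  59.3  78.4]
scene (188, 195, 77, 44) [634.8 -19.5 237.9  74.9  78.6]
```

View pics/final.png

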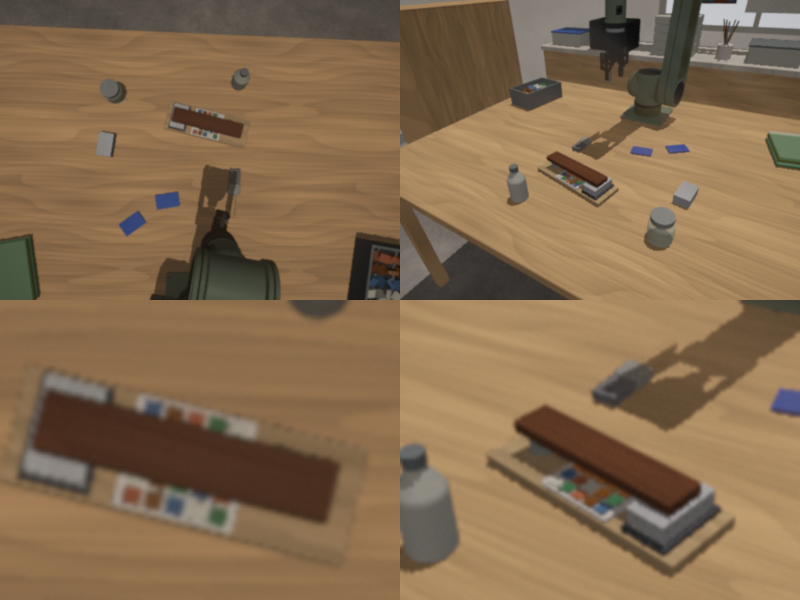

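The final picture shows the bridge lying across the foot and the two stacked plates. The bottom-left crop has its ends at about (41,421) and (332,489). Bottle, jar, brush, thick plate and blue pieces look untouched. One clean numeric check with the brown tiles filtered out.

```bash
python3 - <<'E'
from h import *
t=cam("top"); s=cam("scene"); ends={}
for n,c in (("top",t),("scene",s)):
    f=cv2.resize(c["frame"],None,fx=4,fy=4,interpolation=cv2.INTER_CUBIC); hsv=cv2.cvtColor(f,cv2.COLOR_BGR2HSV)
    m=((hsv[...,1]>110)&(hsv[...,2]<(100 if n=="top" else 120))&((hsv[...,0]<13)|(hsv[...,0]>170))).astype(np.uint8)
    m=cv2.morphologyEx(m,cv2.MORPH_OPEN,np.ones((33,33) if n=="top" else (21,21)))
    g=proj(c,[.6145,-.0245,.061])
    for b in blobs(m,2000,60000):
        b2=((b+.5)/4-.5); (x,y),wh,ang=cv2.minAreaRect(b2.astype(np.float32))
        if np.hypot(x-g[0],y-g[1])<12:
            print(n,rect(c,b2,.061))
            k=cv2.approxPolyDP(cv2.convexHull(b),20,True).reshape(-1,2)
            print(n,"corners",((k+.5)/4-.5).round(1).tolist())
print("expected scene top corners level at .061:",[proj(s,[.6145+dx*.2155*.12-dy*.9765*.025,-.0245+dx*.9765*.12+dy*.2155*.025,.061]).round(1).tolist() for dx in(1,-1) for dy in(1,-1)])
hs=cv2.cvtColor(t["frame"],cv2.COLOR_BGR2HSV)
for b in blobs((hs[...,1]<50)&(hs[...,2]>110),150,900): print("grey",rect(t,b,.03))
E
```

```text
top [614.  -24.  234.1  52.   76.2]
top corners [[223.1, 140.1], [307.9, 158.1], [307.9, 171.4], [222.1, 154.4]]
scene [623.2 -18.1 240.7  59.   78.3]
scene corners [[189.9, 199.1], [202.9, 195.1], [263.1, 230.1], [248.1, 236.6]]
expected scene top corners level at .061: [[265.2, 225.7], [251.3, 235.8], [199.5, 191.8], [185.6, 199.3]]
grey [534.5 321.2  78.9  47.7  -6.7]
```

```bash
python3 -c "
from workcell import ticket; print(ticket.close_job())"
```

```text
the job is handed in; nothing more can be done
None
```

I laid the 16 mm plate and then the 8 mm plate square on the pad (24 mm in all), set the bridge across them and the foot, backed the arm clear and handed in at about 21 s. No verdict was reported.

- **Plates:** after the second plate went down, the stack measured (635, 73) mm at −12.4°, against a pad at (636, 73) mm and −12.55°.
- **Bridge:** its centre measured (614, −24) mm, against a target of (614.5, −24.5) mm. The measured angle was 76–78°, against 77.5° for the stand.
- **Level:** both ends touched down almost together, with about 4.5 N and nearly no moment. I did not measure the tilt directly.
- **Bystanders:** the unused 32 mm plate, bottle, jar and brush look undisturbed in the last picture.

**What disagreed:**
- **Foot height:** camera triangulation gave the foot as 20–24 mm above the pad, with the last three pairs near 20.4 mm. The touchdown suggested about 24 mm. For any height from 20 to 28 mm, 24 mm is the closest sum, so the choice of plates holds; if the foot really is nearer 20 mm, the bridge slopes by about 1°.
- **Fingertips:** they stood about 17–20 mm behind the reported tool point, not 22 mm ahead. My first grasp closed above the middle plate without moving it, and I corrected the heights after that.
- **Scene camera:** the bridge measured there was about 10 mm off the top view. I trusted the top view, because the scene camera had also been about 5 mm off on the pad.

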